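# Stow a loaded low tray under the shelf riser against its sprung buffer

### The job

Lay the small carton flat in the low tray, then slide the tray straight in under the shelf riser, between its guides, by feel until it is left resting against the sprung rubber buffer hidden at the back, so that it will not rattle when the bus drives. Push gently: touch the buffer lightly rather than jamming the tray in, keep tray, carton and gripper clear of the shelf board, and do not disturb the things standing on it or the mug.

Things in the scene. Friction and masses are not known exactly. Their poses are not given: they have to be found in the camera images.
- carton: Small flat printed cardboard carton, 45 x 85 x 30 mm (its own x, y, z), about 40 g, lying on the worktop. Origin: centre of its underside, z up, y along its length. Grasp across the 45 mm.
- tray: Low open aluminium tray, outside 170 x 120 x 28 mm (x, y, z), walls and floor 4 mm, about 0.6 kg, standing on the worktop. Origin: centre of the underside of the open tray (without the grip). Its +x end goes into the riser first; on its -x end stands a black upright grip block. It slides on the worktop with a few newtons of friction (about 2 to 6 N), which a force reading includes.
- tray_grip (a point): Point in the middle of the tray's grip block, 110 mm from the tray's origin along its -x, 30 mm above the worktop. The block is 46 mm long (x, from 85 to 131 mm from the origin), 14 mm thick (y, pinch it across this) and reaches from 3 to 44 mm above the worktop. It stays outside the shelf when the tray is home.
- riser: Low white bench shelf riser, fixed on the worktop, its open mouth facing to the robot's right. Origin: on the worktop, in the middle of the bay. Its +x is the direction in which the tray is slid in (the tray's x must be parallel to it, and same way round); the bay's centre line is y = 0. Side panels 46 mm high, inside 166 mm apart. Outside, the riser measures about 200 mm in y.
- deck: The riser's shelf board (the overhang), 165 x 200 mm, from x = -80 (front edge) to +85 mm in the riser's frame, underside 46 mm and top 58 mm above the worktop. Origin: 46 mm above that of the riser. The loaded tray is 34 mm high, which leaves 12 mm.
- guides: Two low guide rails in the bay, 20 mm high, inner faces at y = +-64 mm in the riser's frame (4 mm free on each side of the tray), from x = -75 to +75 mm; flared lead-ins open them to about +-85 mm wide at x = -115 mm. Origin as the riser's.
- backstop: Fixed steel bracket across the back of the bay, front face at x = +64 mm in the riser's frame; origin as the riser's. It carries, on an adjusting screw towards the mouth, a sprung rubber buffer pad 60 mm wide, 5 to 31 mm above the worktop. The pad gives about 2.2 N per mm over 10 mm, then is solid; when let go the tray may spring back a little.
- bay_rear (a point): Middle of the bracket's front face, 64 mm along the riser's +x from its origin, 18 mm up. The pad's place is not measured and differs each time: its free front face lies anywhere from 22 to 84 mm before this point (riser x = -20 to +42 mm), to be found by feel with the tray's +x end (85 mm ahead of the tray's origin). Its thrust adds to the sliding friction.
- gel_bottle: Pump bottle, 53 x 62 x 159 mm, standing on the shelf board; bystander. Origin: centre of its underside.
- label_roll: Roll of paper labels, 69 mm across, 30 mm high, lying on the shelf board; bystander. Origin: centre of its underside.
- mug: Mug, 81 x 112 x 94 mm, standing on the worktop beyond the riser; bystander. Origin: centre of its underside.
Mind the look-alikes: they are no part of the job. Of the things like the carton, leave any that is turquoise; of the rest the smaller one is meant.

How it is judged:
On the way:
1. the carton lies flat in the tray, let go, with the tray still out in front of the riser (z of carton in the frame of tray between -0.002 and 0.009 m and x of carton in the frame of tray between -0.062 and 0.062 m and y of carton in the frame of tray between -0.04 and 0.04 m and angle between carton's own z axis and vertical below 0.1 rad and x of tray in the frame of riser below -0.16 m and contact force between the fingers and carton below 0.1 N), for 0.2 s.
At the end, for the whole second after the job is handed in: The tray stands flat on the worktop between the guides (within 7 mm of the bay's centre line and 0.08 rad of its direction), +x end in, its end touching the sprung buffer (at least 0.15 N of thrust left on it), at rest and let go, with the carton lying flat on its floor (z of carton in the frame of tray between -0.002 and 0.009 m and x of carton in the frame of tray between -0.062 and 0.062 m and y of carton in the frame of tray between -0.04 and 0.04 m and angle between carton's own z axis and vertical below 0.1 rad and contact force between tray and backstop above 0.15 N and x of tray in the frame of riser above -0.11 m and y of tray in the frame of riser between -0.007 and 0.007 m and angle between the x axis of tray and the x axis of riser, either way round below 0.08 rad and angle between tray's own z axis and vertical below 0.03 rad and height (world z) of tray below 0.004 m and x of tray_grip in the frame of riser below -0.1 m and linear speed of tray below 0.01 m/s).
It fails at once if the tray is jammed against the buffer with more than 10 N (contact force between tray and backstop above 10 N).
It fails at once if tray, carton or robot strikes the shelf board (more than 2 N) (contact force between any of tray, carton, the arm, the fingers and deck above 2 N).
It fails at once if the tray is forced against the guide rails (more than 20 N) (contact force between tray and guides above 20 N).
It fails at once if a bystander is pushed more than 20 mm or tipped over (distance of any of gel_bottle, label_roll, mug from where it was at the start of the episode above 0.02 m or angle between any of gel_bottle, label_roll, mug's own z axis and vertical above 0.4 rad).
It also fails if it takes over 72 s, if anything falls off the work surface, if the arm or the gripper's body presses on something with over 40 N, if the wrist force passes 120 N, or if a joint passes its speed limit or range.

### The arm

A 7-joint arm with a two-finger parallel gripper is mounted at the origin on a cart in front of the work surface, level with it; the furniture and walls round the work are solid. World frame = base frame: x ahead of the robot, y to its left, z up, the work surface at z = 0. Lengths are in m, angles in rad, forces in N, time in s.
With the tool pointing down it reaches from about 0.425 to 0.95 m from the base axis. Payload 4.7 kg.
Tool frame: the origin (TCP) lies midway between the tips of the shut fingers; the grasp point (between the pads) lies 19 mm behind it; z points along the fingers, y is the direction in which the jaws open and shut (so a half turn about z gives the same grasp; the last joint's range is limited). The gripper opens to 87 mm and grips with 3 to 60 N. Pads are 19 mm wide; open, the fingers measure 117 mm over their backs; the gripper's body (75 mm by 190 mm) begins 51 mm behind the grasp point.
Start: joints at [1.181, 0.469, -0.049, 1.532, 0.024, 1.141, -0.082], TCP at [0.238, -0.632, 0.187] pointing down, gripper open.
Joint ranges: [-2.59, 2.59], [-0.33, 1.99], [-1.39, 1.29], [0.1, 2.45], [-1.04, 4.18], [0.21, 1.99], [-2.66, 2.66]. Speed limits (rad/s): [2.57, 2.57, 3.14, 3.14, 3.14, 3.14, 3.14].

### API

Orientations are given as a rotation vector (axis times angle).
In Python, from cell import env gives the robot as it stands.
- The arm moves only by the tool arm_command, never from a script. Its argument "increments" is a list of rows, each an object with "linear": the shift along the tool's x, y, z in cm, a list of three; "yaw": the turn about the tool's z in rad; "fingers": the closure, from -1 (fully open) to 1 (shut), so that 0 is half open. A call has 1 to 10 rows; each row is the pose to reach, as a shift and turn from the pose commanded when the call began, along the tool's axes at that moment; what a row does not reach only later rows make up. A row lasts 1/10 s, in which the tool goes at most 50 mm and 8.59 degrees, less where a joint would pass 70% of its speed; a pose out of reach is approached as far as the arm can. A call with a gripper value outside its range is refused whole. The fingers move at their own pace and stop on an object; "newtons" is the grip in N (left out, the last holds). Time passes only in rows, so rows that repeat a pose let the fingers close. It gives the time, the measured TCP pose, the force and the opening at its end, in the units of the state.
- env.get_obs(): the state, without advancing time (a new reading comes with each control period).
- env.grab_frame(name): name is "scene" or "top" or "wrist"; returns the picture (420x560x3 uint8, red, green, blue); there is no depth.
- env.calibration(name): a dict with "fovy" (degrees; the focal length in pixels is half the picture's height over the tangent of half this angle, whatever the lens; pixels are square), "cx", "cy" (the principal point, pixels), "eye" and "orientation" of the camera in the world. Camera axes: x right, y up, looking along -z (the intrinsics and any distortion apply to the point x, -y, -z); pixel columns grow to the right and rows downward; lengths in m; the calibration is good to about 2 mm. A picture is of the moment at which its call begins: read the wrist's pose just before it. calibration takes no time and is no camera call; for the wrist camera it gives the pose at the moment of the call.
- env.hand_in(): hands the job in, once; it reports no verdict.
The state is a dict: "clock": time; "joint_pos": joint angles; "joint_velocities": joint speeds; "joint_torque": joint torques, N m; "eef_pos": TCP position; "tcp_rot": TCP orientation; "ft_force": force on the tool from outside, world axes, zero at the start; "moment": the same for the moment, N m; "width": finger opening in m.
Only numpy, scipy, OpenCV 4.12 (cv2) and the standard library are available. Lean on these libraries where they do the work, as an engineer would, in place of code of your own. Each camera call takes 0.05 s, during which the arm holds its last target. There are 200 camera calls.

## Working session

There is one attempt and no reset: what is moved stays moved. The work goes in short steps, Python scripts to look and compute and a tool call to move; the robot and the scene stay as the last step left them, time stands still between calls to the robot, and variables do not carry over. Pictures are saved under pics/ and viewed, about 8 in all and at most 12, crops included, and the job is handed in when it is done.

Besides the shell and the picture viewer there is one more tool, called after "Call:" in YAML: its name, and indented under it one key for each argument. arm_command: Moves the arm, as the interface text tells. Its arguments: {"type":"object","properties":{"increments":{"type":"array"},"newtons":{"type":"number"}},"required":["increments"]}

```bash
mkdir -p pics; cat > h.py <<'E'
import numpy as np, cv2
from scipy.spatial.transform import Rotation as R
from cell import env
def grab(n,f):
    c=env.calibration(n); im=env.grab_frame(n); cv2.imwrite('pics/'+f,im[:,:,::-1]); return c,im
def rot(c):
    o=np.array(c['orientation'],float)
    return o if o.shape==(3,3) else (R.from_rotvec(o) if o.size==3 else R.from_quat(o)).as_matrix()
def ray(c,u,v,z,H=420):
    f=H/2/np.tan(np.radians(c['fovy'])/2)
    d=rot(c)@np.array([(u-c['cx'])/f,-(v-c['cy'])/f,-1]); e=np.array(c['eye'])
    return (e+d*(z-e[2])/d[2])
E
python3 - <<'E'
from h import *
for n in ('scene','top'):
    c,im=grab(n,n+'0.png'); print(n,c)
a=cv2.imread('pics/top0.png')
print(env.get_obs())
E
```

```text
scene {'fovy': 55.72399596588588, 'cx': 278.07926360647804, 'cy': 210.8874121780813, 'eye': array([-0.30228395,  0.84232314,  0.66049328]), 'orientation': array([ 0.53435325, -1.23360461, -2.09705274])}
top {'fovy': 46.88466054581002, 'cx': 283.57630085475216, 'cy': 207.71905371009683, 'eye': array([-0.49834277,  0.31040623,  1.37633062]), 'orientation': array([ 0.4767798 , -0.62683169, -1.73454823])}
{'clock': 0.1, 'joint_pos': array([ 1.1811037 ,  0.46938249, -0.04858794,  1.53353743,  0.02411138,
        1.14098875, -0.08228399]), 'joint_velocities': array([ 1.49046189e-03, -2.53787631e-03, -3.32204631e-04, -4.90445509e-03,
        3.76462420e-04,  1.21607971e-04,  8.49415968e-05]), 'joint_torque': array([ 7.92496121e-04, -5.09170854e+01, -8.12827377e-02, -2.36828470e+01,
       -6.16102503e-02,  3.45145399e-02,  7.07723075e-05]), 'eef_pos': array([ 0.23808555, -0.63099825,  0.18630545]), 'tcp_rot': array([-3.08894061e+00, -5.63426043e-01,  5.97723642e-04]), 'ft_force': array([ 0.08534445, -0.13082383,  0.57559993]), 'moment': array([ 0.04983152,  0.01080961, -0.00475111]), 'width': 0.08704845321465604}
```

View pics/top0.png

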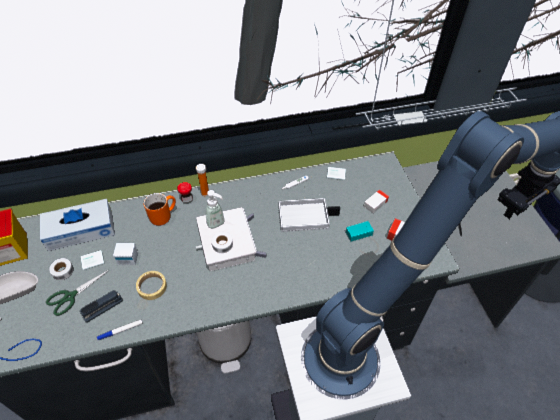

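View pics/scene0.png

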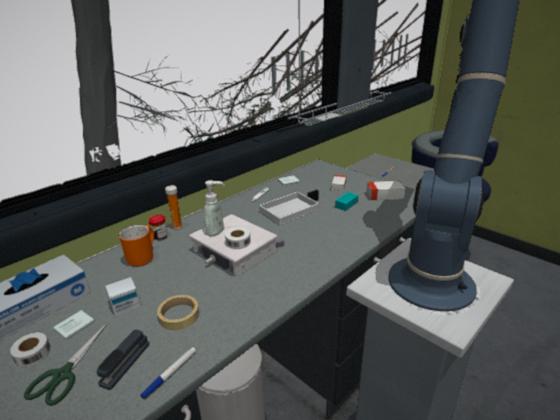

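Top view: carton (red/white, small) at (377,201), the larger look-alike at (400,230), a turquoise one at (359,231), tray at (303,214) with grip at (334,211), and riser at (227,238). Scene view: the same layout.

```bash
python3 - <<'E'
from h import *
c=env.calibration('top')
im=cv2.imread('pics/top0.png'); 
cv2.imwrite('pics/crop.png',cv2.resize(im[160:285,180:440],None,fx=3,fy=3,interpolation=cv2.INTER_CUBIC))
for n,u,v,z in [('carton',377,201,.03),('big',400,230,.03),('tray',303,214,.028),('grip',334,211,.044),('deck',227,238,.058),('turq',359,231,.03)]: print(n,ray(c,u,v,z).round(3))
o=env.get_obs(); print(R.from_rotvec(o['tcp_rot']).as_matrix().round(3)); w=env.calibration('wrist'); print(w, rot(w).round(3))
E
```

```text
carton [ 0.52  -0.309  0.03 ]
big [ 0.377 -0.339  0.03 ]
tray [ 0.527 -0.031  0.028]
grip [ 0.502 -0.138  0.044]
deck [0.466 0.251 0.058]
turq [ 0.407 -0.199  0.03 ]
[[ 0.936  0.353 -0.001]
 [ 0.353 -0.936  0.002]
 [-0.    -0.002 -1.   ]]
{'fovy': 69.11274302935357, 'cx': 281.43423951786343, 'cy': 210.11254633053397, 'eye': array([ 0.31404936, -0.60298026,  0.38532369]), 'orientation': array([-0.25874955,  0.18107945, -1.19968109])} [[ 0.354  0.894  0.274]
 [-0.935  0.339  0.102]
 [-0.002 -0.293  0.956]]
```

View pics/crop.png

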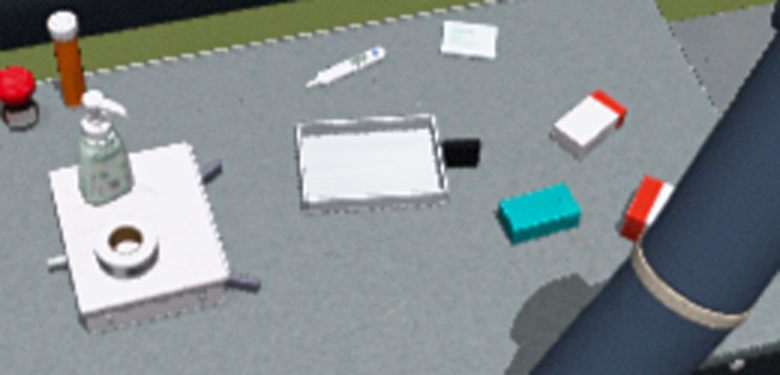

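The crop confirms: carton centre ~(588,125), tray quad (297,120)-(447,205), grip (461,153). Moving the wrist camera over the carton.

Call:
arm_command:
  increments:
    - {"linear":[4,-2,-2],"yaw":0,"fingers":-1}
    - {"linear":[8,-4,-4],"yaw":0,"fingers":-1}
    - {"linear":[12,-6.5,-5],"yaw":0,"fingers":-1}
    - {"linear":[16,-9,-5],"yaw":0,"fingers":-1}
    - {"linear":[20,-11,-5],"yaw":0,"fingers":-1}
    - {"linear":[24,-13.5,-5],"yaw":0,"fingers":-1}
    - {"linear":[28,-16,-5],"yaw":0,"fingers":-1}
    - {"linear":[32,-19,-5],"yaw":0,"fingers":-1}
    - {"linear":[34,-21,-5],"yaw":0,"fingers":-1}
    - {"linear":[34,-21,-5],"yaw":0,"fingers":-1}

```text
clock: 1.1
eef_pos: [0.4851, -0.309, 0.237]
tcp_rot: [-3.085, -0.578, -0.002]
ft_force: [0.4, 0.1, 0.1]
width: 0.0867
```

```bash
python3 - <<'E'
from h import *
import pickle
o=env.get_obs(); c,im=grab('wrist','w1.png'); pickle.dump(c,open('w1.pkl','wb')); print(o['clock'],o['eef_pos'],R.from_rotvec(o['tcp_rot']).as_matrix().round(3).tolist(),o['joint_pos'])
E
```

```text
1.1 [ 0.48507732 -0.30897661  0.23704732] [[0.932, 0.362, 0.001], [0.362, -0.932, 0.003], [0.002, -0.002, -1.0]] [ 0.66946994  0.27679952 -0.21695396  1.703228    0.06089909  1.16899525
 -0.76364253]
```

View pics/w1.png

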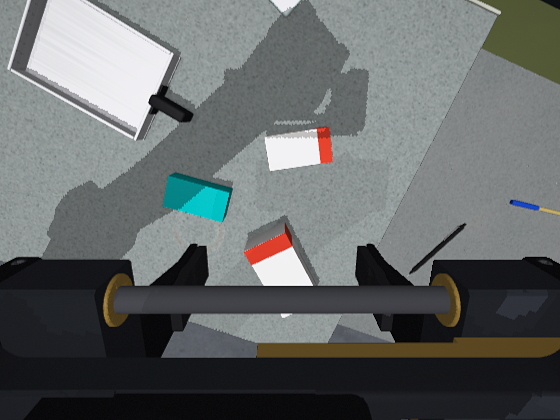

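The wrist view shows the carton at (299,149), turquoise at (198,197), the larger carton at (280,265), and the tray upper left with its grip at (170,106).

```bash
python3 - <<'E'
from h import *
import pickle
c=pickle.load(open('w1.pkl','rb'))
im=cv2.imread('pics/w1.png'); hsv=cv2.cvtColor(im,cv2.COLOR_BGR2HSV)
r=im[110:185,250:350].astype(int); 
m=((hsv[...,2]>215)&(hsv[...,1]<40))|((hsv[...,1]>150)&((hsv[...,0]<10)|(hsv[...,0]>170)))
m=m.astype(np.uint8); m[:110]=0;m[185:]=0;m[:,:250]=0;m[:,350:]=0
k=cv2.findContours(m,0,1)[0]; k=max(k,key=cv2.contourArea)
b=cv2.boxPoints(cv2.minAreaRect(k)); print(b.round(1))
p=np.array([ray(c,*q,.03)[:2] for q in b]); print(p.round(4),p.mean(0)); 
e=[p[i]-p[i-1] for i in range(4)]; print([(round(np.linalg.norm(x),4),round(np.degrees(np.arctan2(x[1],x[0])),1)) for x in e])
for n,u,v,z in [('gripc',170,107,.044),('grip near',187,119,.044),('tc',136,138,.028),('tc2',180,55,.028)]: print(n,ray(c,u,v,z).round(4))
E
```

```text
[[263.9 135.9]
 [328.4 126. ]
 [333.8 161. ]
 [269.3 170.9]]
[[ 0.5304 -0.2668]
 [ 0.5721 -0.3397]
 [ 0.5337 -0.3644]
 [ 0.4903 -0.2893]] [ 0.53161595 -0.3150474 ]
[(np.float64(0.046), np.float64(29.3)), (np.float64(0.0839), np.float64(-60.2)), (np.float64(0.0456), np.float64(-147.2)), (np.float64(0.0867), np.float64(120.1))]
gripc [ 0.5221 -0.1486  0.044 ]
grip near [ 0.5161 -0.1718  0.044 ]
tc [ 0.4671 -0.1118  0.028 ]
tc2 [ 0.5829 -0.1387  0.028 ]
```

Call:
arm_command:
  increments:
    - {"linear":[1,0.5,0],"yaw":-0.15,"fingers":-1}
    - {"linear":[2,1,0],"yaw":-0.3,"fingers":-1}
    - {"linear":[3,1.6,0],"yaw":-0.45,"fingers":-1}
    - {"linear":[4.1,2.2,0],"yaw":-0.6,"fingers":-1}
    - {"linear":[4.1,2.2,2],"yaw":-0.75,"fingers":-1}
    - {"linear":[4.1,2.2,4],"yaw":-0.9,"fingers":-1}
    - {"linear":[4.1,2.2,6],"yaw":-1.05,"fingers":-1}
    - {"linear":[4.1,2.2,8],"yaw":-1.2,"fingers":-1}
    - {"linear":[4.1,2.2,10],"yaw":-1.35,"fingers":-1}
    - {"linear":[4.1,2.2,12],"yaw":-1.49,"fingers":-1}

```text
clock: 2.15
eef_pos: [0.5269, -0.3235, 0.116]
tcp_rot: [-1.886, -2.512, 0.002]
ft_force: [0.9, 0.2, -0.2]
width: 0.0869
```

Call:
arm_command:
  increments:
    - {"linear":[0,0,0],"yaw":-0.12,"fingers":-1}
    - {"linear":[0,0,0],"yaw":-0.23,"fingers":-1}
    - {"linear":[0,0,0],"yaw":-0.23,"fingers":-1}
    - {"linear":[0,0,0],"yaw":-0.23,"fingers":-1}

```text
clock: 2.55
eef_pos: [0.5275, -0.3227, 0.1169]
tcp_rot: [-1.595, -2.706, 0.001]
ft_force: [-0.9, 0.5, 0.0]
width: 0.087
```

```bash
cat > st.py <<'E'
from h import *
import sys
o=env.get_obs(); M=R.from_rotvec(o['tcp_rot']).as_matrix()
print(o['clock'],o['eef_pos'].round(4),'xang',np.degrees(np.arctan2(M[1,0],M[0,0])).round(2),M[2].round(4),'F',o['ft_force'].round(2),o['width'],'j',o['joint_pos'].round(2))
# target: x y z xang -> increments
if len(sys.argv)>4:
    t=np.array(list(map(float,sys.argv[1:5]))); d=M.T@(t[:3]-o['eef_pos']); a=(np.degrees(np.arctan2(M[1,0],M[0,0]))-t[3]+180)%360-180
    print('inc cm',(d*100).round(2),'yaw',np.radians(a).round(3))
E
python3 st.py 0.5316 -0.3150 0.006 120
```

```text
2.55 [ 0.5275 -0.3227  0.1169] xang 118.95 [-0.e+00 -7.e-04 -1.e+00] F [-0.87  0.46  0.03] 0.08703638008778264 j [ 0.86  0.5  -0.52  1.73  0.29  1.    0.74]
inc cm [ 0.48  0.74 11.09] yaw -0.018
```

Call:
arm_command:
  increments:
    - {"linear":[0.5,0.7,2],"yaw":-0.02,"fingers":-1}
    - {"linear":[0.5,0.7,5],"yaw":-0.02,"fingers":-1}
    - {"linear":[0.5,0.7,6],"yaw":-0.02,"fingers":-1}
    - {"linear":[0.5,0.7,6],"yaw":-0.02,"fingers":-1}

```text
clock: 2.95
eef_pos: [0.5306, -0.3135, 0.0558]
tcp_rot: [-1.563, -2.722, 0.001]
ft_force: [-0.3, -0.4, 0.7]
width: 0.0869
```

```bash
python3 st.py 0.5316 -0.3150 0.006 120
```

```text
2.95 [ 0.5306 -0.3135  0.0558] xang 120.28 [ 0.0026 -0.0022 -1.    ] F [-0.26 -0.37  0.75] 0.08687952782847833 j [ 0.83  0.57 -0.5   1.78  0.34  0.89  0.7 ]
inc cm [-0.19  0.02  4.98] yaw 0.005
```

Call:
arm_command:
  increments:
    - {"linear":[-0.1,0,2.5],"yaw":0,"fingers":-1}
    - {"linear":[-0.1,0,4],"yaw":0,"fingers":-1}
    - {"linear":[-0.1,0,4.8],"yaw":0,"fingers":-1}
    - {"linear":[-0.1,0,4.8],"yaw":0,"fingers":1}
    - {"linear":[-0.1,0,4.8],"yaw":0,"fingers":1}
    - {"linear":[-0.1,0,4.8],"yaw":0,"fingers":1}
    - {"linear":[-0.1,0,4.8],"yaw":0,"fingers":1}
    - {"linear":[-0.1,0,4.8],"yaw":0,"fingers":1}
    - {"linear":[-0.1,0,4.8],"yaw":0,"fingers":1}
  newtons: 10

```text
clock: 3.85
eef_pos: [0.5328, -0.3143, 0.0096]
tcp_rot: [1.562, 2.725, -0.0]
ft_force: [-0.1, 0.8, -0.0]
width: 0.0468
```

Call:
arm_command:
  increments:
    - {"linear":[0,0,-2],"yaw":0,"fingers":1}
    - {"linear":[0,0,-6],"yaw":0,"fingers":1}
    - {"linear":[0,0,-10],"yaw":0,"fingers":1}
    - {"linear":[0,0,-14],"yaw":0,"fingers":1}
    - {"linear":[0,0,-18],"yaw":0.1,"fingers":1}
    - {"linear":[0,0,-20],"yaw":0.25,"fingers":1}
    - {"linear":[0,0,-20],"yaw":0.4,"fingers":1}
    - {"linear":[0,0,-20],"yaw":0.55,"fingers":1}
    - {"linear":[0,0,-20],"yaw":0.7,"fingers":1}
    - {"linear":[0,0,-20],"yaw":0.75,"fingers":1}

```text
clock: 4.85
eef_pos: [0.5325, -0.3141, 0.2095]
tcp_rot: [2.455, 1.96, -0.0]
ft_force: [0.3, -0.0, -0.9]
width: 0.0006
```

```bash
python3 st.py 0.53 -0.18 0.2 77
```

```text
4.85 [ 0.5325 -0.3141  0.2095] xang 77.19 [-4.e-04  2.e-04 -1.e+00] F [ 0.32 -0.02 -0.87] 0.0006254916022027387 j [ 0.76  0.39 -0.4   1.63  0.16  1.15  0.1 ]
inc cm [13.02 -3.22  0.94] yaw 0.003
```

The fingers had not closed before the lift. Looking again.

Call:
arm_command:
  increments:
    - {"linear":[-4,0,0],"yaw":-0.1,"fingers":-1}
    - {"linear":[-6,0,0],"yaw":-0.2,"fingers":-1}
    - {"linear":[-6,0,0],"yaw":-0.2,"fingers":-1}

```text
clock: 5.15
eef_pos: [0.5174, -0.377, 0.2087]
tcp_rot: [2.249, 2.193, -0.003]
ft_force: [-0.1, 0.2, 0.6]
width: 0.0169
```

```bash
python3 st.py; python3 - <<'E'
from h import *
import pickle
c,im=grab('wrist','w2.png'); pickle.dump(c,open('w2.pkl','wb'))
E
```

```text
5.15 [ 0.5174 -0.377   0.2087] xang 88.56 [-0.0017 -0.0012 -1.    ] F [-0.11  0.17  0.56] 0.016899953786255282 j [ 0.86  0.43 -0.42  1.58  0.19  1.17  0.38]
```

View pics/w2.png

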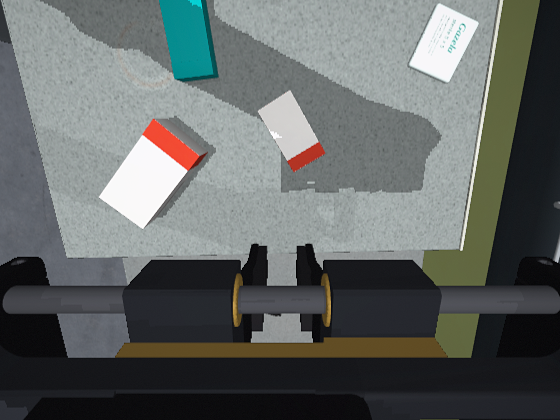

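The carton still lies on the worktop, centred near (291,131), corners about (258,109), (292,91), (324,150), (293,170).

```bash
python3 - <<'E'
from h import *
import pickle
c=pickle.load(open('w2.pkl','rb'))
im=cv2.imread('pics/w2.png'); hsv=cv2.cvtColor(im,cv2.COLOR_BGR2HSV)
m=((im.min(2)>165))|((hsv[...,1]>120)&((hsv[...,0]<10)|(hsv[...,0]>170)))
m=m.astype(np.uint8); m[:80]=0;m[185:]=0;m[:,:245]=0;m[:,340:]=0
m=cv2.morphologyEx(m,cv2.MORPH_OPEN,np.ones((3,3),np.uint8))
k=max(cv2.findContours(m,0,1)[0],key=cv2.contourArea)
for b in (cv2.boxPoints(cv2.minAreaRect(k)), np.array([[258,109],[292,91],[324,150],[293,170]])):
    print(b.round(1))
    p=np.array([ray(c,*q,.03)[:2] for q in b]); print(p.mean(0)); 
    e=[p[i]-p[i-1] for i in range(4)]; print([(round(np.linalg.norm(x),4),round(np.degrees(np.arctan2(x[1],x[0])),1)) for x in e])
E
python3 st.py .532 -.3143 .06 120
```

```text
[[256.2 109.2]
 [289.7  89.8]
 [326.1 152.6]
 [292.6 172. ]]
[ 0.53129601 -0.31448586]
[(np.float64(0.0862), np.float64(118.9)), (np.float64(0.0446), np.float64(27.1)), (np.float64(0.0847), np.float64(-59.3)), (np.float64(0.0473), np.float64(-151.0))]
[[258 109]
 [292  91]
 [324 150]
 [293 170]]
[ 0.53195776 -0.31334893]
[(np.float64(0.0834), np.float64(118.8)), (np.float64(0.0444), np.float64(25.0)), (np.float64(0.0782), np.float64(-60.8)), (np.float64(0.0449), np.float64(-148.2))]
5.2 [ 0.5185 -0.3743  0.2089] xang 88.62 [ 2.e-04 -5.e-04 -1.e+00] F [-0.02  1.18 -0.38] 0.020500445305408926 j [ 0.86  0.43 -0.42  1.58  0.18  1.17  0.38]
inc cm [ 6.03  1.21 14.89] yaw -0.548
```

Call:
arm_command:
  increments:
    - {"linear":[3,0.5,0],"yaw":-0.15,"fingers":-1}
    - {"linear":[6,1.2,0],"yaw":-0.3,"fingers":-1}
    - {"linear":[6,1.2,0],"yaw":-0.45,"fingers":-1}
    - {"linear":[6,1.2,1],"yaw":-0.54,"fingers":-1}
    - {"linear":[6,1.2,3],"yaw":-0.54,"fingers":-1}
    - {"linear":[6,1.2,6],"yaw":-0.54,"fingers":-1}
    - {"linear":[6,1.2,9],"yaw":-0.54,"fingers":-1}
    - {"linear":[6,1.2,12],"yaw":-0.54,"fingers":-1}
    - {"linear":[6,1.2,14],"yaw":-0.54,"fingers":-1}
    - {"linear":[6,1.2,14],"yaw":-0.54,"fingers":-1}

```text
clock: 6.2
eef_pos: [0.5309, -0.3103, 0.0665]
tcp_rot: [-1.571, -2.714, -0.001]
ft_force: [-1.1, -0.7, -0.0]
width: 0.0865
```

```bash
python3 st.py .5316 -.3143 .007 119.5
```

```text
6.2 [ 0.5309 -0.3103  0.0665] xang 119.87 [ 0.0058 -0.0026 -1.    ] F [-1.08 -0.7  -0.01] 0.0864702896616322 j [ 0.83  0.55 -0.51  1.77  0.33  0.91  0.7 ]
inc cm [-0.42 -0.12  5.95] yaw 0.007
```

Call:
arm_command:
  increments:
    - {"linear":[-0.4,-0.1,3],"yaw":0,"fingers":-1}
    - {"linear":[-0.4,-0.1,5],"yaw":0,"fingers":-1}
    - {"linear":[-0.4,-0.1,5.8],"yaw":0,"fingers":-0.5}
    - {"linear":[-0.4,-0.1,5.8],"yaw":0,"fingers":1}
    - {"linear":[-0.4,-0.1,5.8],"yaw":0,"fingers":1}
    - {"linear":[-0.4,-0.1,5.8],"yaw":0,"fingers":1}
    - {"linear":[-0.4,-0.1,5.8],"yaw":0,"fingers":1}
    - {"linear":[-0.4,-0.1,5.8],"yaw":0,"fingers":1}
    - {"linear":[-0.4,-0.1,5.8],"yaw":0,"fingers":1}
    - {"linear":[-0.4,-0.1,5.8],"yaw":0,"fingers":1}
  newtons: 12

```text
clock: 7.2
eef_pos: [0.5339, -0.3171, 0.0114]
tcp_rot: [1.576, 2.718, -0.0]
ft_force: [-0.4, -0.8, 0.3]
width: 0.0311
```

Call:
arm_command:
  increments:
    - {"linear":[0,0,0],"yaw":0,"fingers":1}
    - {"linear":[0,0,0],"yaw":0,"fingers":1}
    - {"linear":[0,0,0],"yaw":0,"fingers":1}

```text
clock: 7.5
eef_pos: [0.5338, -0.317, 0.0112]
tcp_rot: [-1.576, -2.718, -0.0]
ft_force: [-0.4, -0.6, -0.9]
width: 0.0074
```

```bash
python3 st.py; python3 - <<'E'
from h import *
import pickle
c,im=grab('scene','s3.png'); c,w=grab('wrist','w3.png')
a=cv2.resize(im[150:240,270:430],(560,315),interpolation=cv2.INTER_CUBIC)
cv2.imwrite('pics/m3.png',np.vstack([a,w[0:285]])[:,:,::-1])
E
```

```text
7.5 [ 0.5338 -0.317   0.0112] xang 119.8 [ 0. -0. -1.] F [-0.41 -0.58 -0.9 ] 0.007425147719727771 j [ 0.81  0.63 -0.47  1.8   0.38  0.81  0.67]
```

View pics/m3.png

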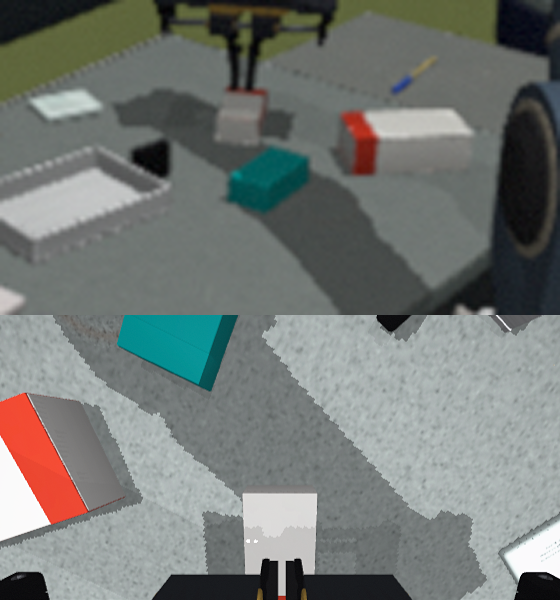

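The carton stands straight below at wrist (280,225); the shut fingertips (282,248) look above or behind its red end rather than round it. I'll check where the reported TCP and the carton project.

```bash
python3 - <<'E'
from h import *
def proj(c,p):
    f=210/np.tan(np.radians(c['fovy'])/2); q=rot(c).T@(np.array(p)-c['eye']); return np.round([c['cx']-f*q[0]/q[2], c['cy']+f*q[1]/q[2]],1)
o=env.get_obs()
for n in ('wrist','scene','top'):
    c=env.calibration(n)
    print(n,'tcp',proj(c,o['eef_pos']),'tcp+.03',proj(c,o['eef_pos']+[0,0,.03]),'carton top',proj(c,[.5316,-.3143,.03]), 'c far end',proj(c,[.5316-.0425*.5,-.3143+.0425*.866,.03]),proj(c,[.5316+.0425*.5,-.3143-.0425*.866,.03]))
c=env.calibration('wrist'); print((c['eye']-o['eef_pos']).round(4))
for u,v in [(243,178),(316,178)]: print(ray(c,u,v,.03).round(4))
cs=env.calibration('scene')
im=cv2.imread('pics/s3.png'); cv2.imwrite('pics/s3c.png',cv2.resize(im[160:200,315:365],None,fx=8,fy=8,interpolation=cv2.INTER_CUBIC))
E
```

```text
wrist tcp [280.9 236.5] tcp+.03 [280.8 255. ] carton top [279.9 242.5] c far end [279.6 176.7] [280.2 300.4]
scene tcp [337.5 183.1] tcp+.03 [337.9 176. ] carton top [337.8 179.1] c far end [336.4 183.6] [339.1 174.8]
top tcp [376.8 201.1] tcp+.03 [378.1 195.8] carton top [377.1 198.3] c far end [369.7 204.5] [384.4 192.3]
[-0.0394  0.0697  0.199 ]
[ 0.4917 -0.2891  0.03  ]
[ 0.5297 -0.2673  0.03  ]
```

View pics/s3c.png

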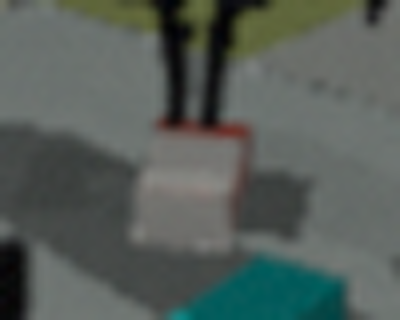

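Both images put the visible fingertips about 30 mm above the reported TCP (clear of the carton top), and no force was felt. Feeling downwards gently to settle the true tip height.

Call:
arm_command:
  increments:
    - {"linear":[0,0,0.2],"yaw":0,"fingers":1}
    - {"linear":[0,0,0.4],"yaw":0,"fingers":1}
    - {"linear":[0,0,0.6],"yaw":0,"fingers":1}
    - {"linear":[0,0,0.8],"yaw":0,"fingers":1}
    - {"linear":[0,0,0.8],"yaw":0,"fingers":1}
  newtons: 10

```text
clock: 8.1
eef_pos: [0.5336, -0.3169, 0.0028]
tcp_rot: [-1.575, -2.717, 0.0]
ft_force: [-0.0, 0.3, 0.3]
width: 0.0004
```

Call:
arm_command:
  increments:
    - {"linear":[0,0,0.2],"yaw":0,"fingers":1}
    - {"linear":[0,0,0.4],"yaw":0,"fingers":1}
    - {"linear":[0,0,0.5],"yaw":0,"fingers":1}

```text
clock: 8.4
eef_pos: [0.5337, -0.317, -0.002]
tcp_rot: [-1.576, -2.718, 0.0]
ft_force: [0.4, -0.1, -0.1]
width: 0.0007
```

```bash
python3 - <<'E'
from h import *
o=env.get_obs(); print(o['eef_pos'],o['ft_force'],o['width'])
out=[]
for n,(a,b,u,v) in {'scene':(160,200,315,365),'top':(180,220,350,400)}.items():
    c,im=grab(n,n+'4.png'); out.append(cv2.resize(im[a:b,u:v],None,fx=8,fy=8,interpolation=cv2.INTER_CUBIC))
cv2.imwrite('pics/m4.png',np.hstack(out)[:,:,::-1])
E
```

```text
[ 0.53372229 -0.31696844 -0.0019748 ] [ 0.43276157 -0.14133122 -0.0753979 ] 0.00071461395822985
```

View pics/m4.png

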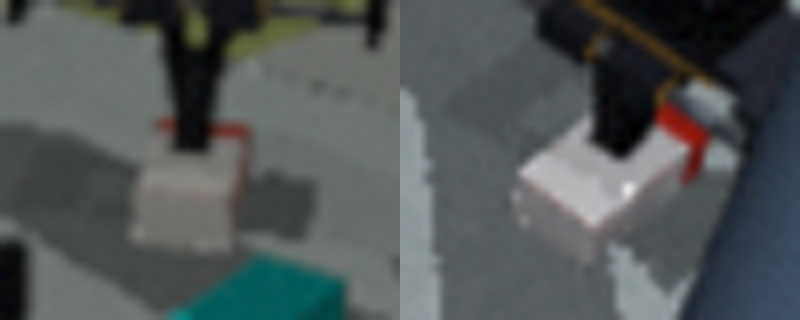

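```bash
python3 - <<'E'
from h import *
def dr(c,u,v):
    a=ray(c,u,v,0.3);d=a-c['eye'];return np.array(c['eye']),d/np.linalg.norm(d)
A=np.zeros((3,3));b=np.zeros(3)
for n,u,v in (('scene',339.1,179.0),('top',377.3,199.7)):
    e,d=dr(env.calibration(n),u,v);P=np.eye(3)-np.outer(d,d);A+=P;b+=P@e
p=np.linalg.solve(A,b);o=env.get_obs()
print(p.round(4),[ray(env.calibration(n),u,v,.032).round(4) for n,u,v in (('scene',339.1,179.0),('top',377.3,199.7))]); print(p-o['eef_pos'],R.from_rotvec(o['tcp_rot']).as_matrix().T@(p-o['eef_pos']))
w=env.calibration('wrist'); print(w['eye']-o['eef_pos'], ray(w,282,245,.032), ray(w,282,245,p[2]))
E
```

```text
[ 0.5228 -0.3108  0.0338] [array([ 0.5256, -0.3143,  0.032 ]), array([ 0.5238, -0.3117,  0.032 ])]
[-0.01093374  0.00614333  0.03575199] [ 0.01077219 -0.00644145 -0.03574856]
[-0.03934966  0.06971102  0.19903947] [ 0.53021404 -0.30937517  0.032     ] [ 0.5298198  -0.30869216  0.03381496]
```

The tips are triangulated at z ≈ 0.034 where −0.002 is reported, so the reported TCP is ~35 mm below the real tips. I'll open, go down that much further with force checks, and close.

Call:
arm_command:
  increments:
    - {"linear":[0,0,-1],"yaw":0,"fingers":-1}
    - {"linear":[0,0,-1],"yaw":0,"fingers":-1}
    - {"linear":[0,0,-1],"yaw":0,"fingers":-1}
    - {"linear":[0,0,-1],"yaw":0,"fingers":-1}
    - {"linear":[0,0,-1],"yaw":0,"fingers":-1}
    - {"linear":[0,0,-1],"yaw":0,"fingers":-1}
    - {"linear":[0,0,-1],"yaw":0,"fingers":-1}
    - {"linear":[0,0,-1],"yaw":0,"fingers":-1}
    - {"linear":[0,0,-1],"yaw":0,"fingers":-1}
    - {"linear":[0,0,-1],"yaw":0,"fingers":-1}

```text
clock: 9.5
eef_pos: [0.5338, -0.317, 0.0083]
tcp_rot: [1.576, 2.718, -0.0]
ft_force: [-0.2, -0.4, -0.3]
width: 0.0729
```

Call:
arm_command:
  increments:
    - {"linear":[0,0,0.5],"yaw":0,"fingers":-1}
    - {"linear":[0,0,1],"yaw":0,"fingers":-1}
    - {"linear":[0,0,1.5],"yaw":0,"fingers":-1}
    - {"linear":[0,0,1.8],"yaw":0,"fingers":-1}
    - {"linear":[0,0,2.1],"yaw":0,"fingers":-1}
    - {"linear":[0,0,2.4],"yaw":0,"fingers":-1}
    - {"linear":[0,0,2.4],"yaw":0,"fingers":-1}

```text
clock: 10.2
eef_pos: [0.5336, -0.3169, -0.0162]
tcp_rot: [-1.575, -2.717, 0.0]
ft_force: [0.1, 0.6, 0.2]
width: 0.0872
```

Call:
arm_command:
  increments:
    - {"linear":[0,0,0.2],"yaw":0,"fingers":-1}
    - {"linear":[0,0,0.4],"yaw":0,"fingers":-1}
    - {"linear":[0,0,0.6],"yaw":0,"fingers":-1}
    - {"linear":[0,0,0.8],"yaw":0,"fingers":-1}
    - {"linear":[0,0,0.8],"yaw":0,"fingers":1}
    - {"linear":[0,0,0.8],"yaw":0,"fingers":1}
    - {"linear":[0,0,0.8],"yaw":0,"fingers":1}
    - {"linear":[0,0,0.8],"yaw":0,"fingers":1}
    - {"linear":[0,0,0.8],"yaw":0,"fingers":1}
    - {"linear":[0,0,0.8],"yaw":0,"fingers":1}
  newtons: 12

```text
clock: 11.2
eef_pos: [0.5338, -0.317, -0.0237]
tcp_rot: [1.576, 2.718, -0.0]
ft_force: [0.3, -0.2, -0.5]
width: 0.0466
```

Call:
arm_command:
  increments:
    - {"linear":[0,0,0],"yaw":0,"fingers":1}
    - {"linear":[0,0,0],"yaw":0,"fingers":1}
    - {"linear":[0,0,0],"yaw":0,"fingers":1}

```text
clock: 11.5
eef_pos: [0.5338, -0.317, -0.0237]
tcp_rot: [1.576, 2.718, -0.0]
ft_force: [-0.4, -0.5, -0.4]
width: 0.0451
```

Carton gripped (width 45.1 mm). Lift, align with the tray and look at it.

Call:
arm_command:
  increments:
    - {"linear":[0,0,-3],"yaw":0,"fingers":1}
    - {"linear":[0,0,-7],"yaw":0,"fingers":1}
    - {"linear":[0,0,-11],"yaw":0.05,"fingers":1}
    - {"linear":[0,0,-15],"yaw":0.15,"fingers":1}
    - {"linear":[2,1,-19],"yaw":0.25,"fingers":1}
    - {"linear":[5,3,-23],"yaw":0.35,"fingers":1}
    - {"linear":[8,5,-25],"yaw":0.48,"fingers":1}
    - {"linear":[10,6,-25],"yaw":0.62,"fingers":1}
    - {"linear":[11,6,-25],"yaw":0.75,"fingers":1}
    - {"linear":[11,6,-25],"yaw":0.75,"fingers":1}

```text
clock: 12.5
eef_pos: [0.531, -0.1897, 0.2267]
tcp_rot: [2.458, 1.956, -0.0]
ft_force: [0.3, -0.1, -0.7]
width: 0.0446
```

```bash
python3 st.py; python3 - <<'E'
from h import *
import pickle
c,im=grab('wrist','w5.png'); pickle.dump(c,open('w5.pkl','wb'))
E
```

```text
12.5 [ 0.531  -0.1897  0.2267] xang 77.03 [-3.e-04  3.e-04 -1.e+00] F [ 0.34 -0.07 -0.73] 0.04460678445318642 j [ 0.63  0.29 -0.45  1.73  0.14  1.15 -0.09]
```

View pics/w5.png

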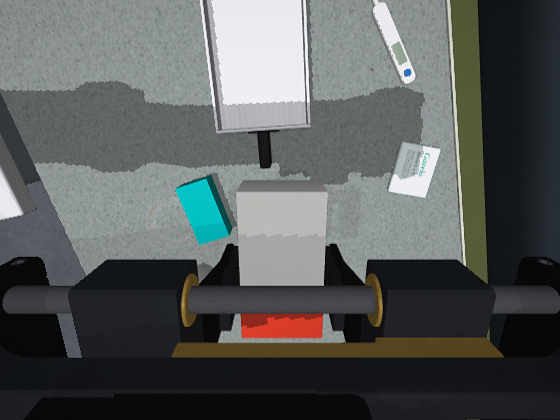

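The wrist view shows the carton held level, the tray's near rim corners at (218,131) and (309,126), and the grip block from (264,131) to (265,167).

```bash
python3 - <<'E'
from h import *
import pickle
c=pickle.load(open('w5.pkl','rb'))
a,b=ray(c,217,131,.028),ray(c,310,126,.028); d=(b-a)[:2]; print(a,b,np.linalg.norm(d),np.degrees(np.arctan2(d[1],d[0])))
for l in ([(203,0),(217,131)],[(309.5,0),(310,126)],):
    p,q=[ray(c,*x,.028) for x in l]; e=p-q; print('side',np.degrees(np.arctan2(e[1],e[0])))
# grip block dark mask
im=cv2.imread('pics/w5.png'); m=(im.max(2)<45).astype(np.uint8); m[:134]=0;m[172:]=0;m[:,:245]=0;m[:,285:]=0
ys,xs=np.nonzero(m); 
for v in (138,145,150,155,160): 
    x=xs[ys==v]; print(v,x.min(),x.max(),ray(c,x.mean(),v,.044).round(4)) if len(x) else 0
print(ys.max())
g=cv2.cvtColor(im,cv2.COLOR_BGR2GRAY)
for v in (20,60,100): print(v,g[v,195:230].tolist(), g[v,298:322].tolist())
E
```

```text
[ 0.46627011 -0.10974528  0.028     ] [ 0.58201911 -0.13006697  0.028     ] 0.11751936684121506 -9.95775844291466
side 79.84403882977038
side 78.87565101693808
138 258 269 [ 0.5226 -0.1305  0.044 ]
145 258 270 [ 0.5212 -0.1387  0.044 ]
150 259 270 [ 0.5203 -0.1448  0.044 ]
155 259 270 [ 0.5189 -0.1507  0.044 ]
160 260 271 [ 0.5186 -0.157   0.044 ]
167
20 [141, 147, 147, 145, 139, 140, 147, 225, 239, 205, 80, 82, 83, 85, 151, 176, 173, 168, 175, 240, 236, 235, 235, 235, 235, 235, 235, 235, 235, 235, 235, 235, 235, 235, 235] [235, 235, 237, 242, 126, 92, 233, 238, 207, 91, 97, 105, 155, 147, 145, 147, 152, 151, 154, 153, 147, 147, 147, 144]
60 [137, 150, 151, 148, 152, 144, 142, 144, 154, 148, 143, 149, 232, 243, 219, 74, 85, 86, 101, 177, 179, 177, 172, 180, 242, 238, 237, 237, 237, 237, 237, 237, 237, 237, 237] [237, 237, 237, 238, 240, 208, 94, 199, 245, 239, 107, 99, 102, 101, 146, 141, 141, 145, 143, 138, 138, 147, 146, 141]
100 [149, 152, 154, 156, 145, 151, 156, 149, 153, 154, 156, 150, 152, 150, 147, 154, 161, 242, 244, 224, 73, 88, 88, 127, 183, 177, 173, 176, 245, 240, 239, 239, 239, 239, 238] [227, 228, 228, 242, 242, 243, 230, 156, 99, 250, 245, 221, 93, 102, 104, 107, 135, 97, 104, 142, 137, 134, 134, 101]
```

```bash
python3 st.py .539 -.0396 .03 79.5
```

```text
12.55 [ 0.5311 -0.1913  0.2264] xang 77.05 [-8.e-04  2.e-04 -1.e+00] F [-0.16 -0.25 -0.23] 0.04474686203144581 j [ 0.63  0.29 -0.45  1.73  0.14  1.15 -0.08]
inc cm [14.98 -2.63 19.63] yaw -0.043
```

Call:
arm_command:
  increments:
    - {"linear":[4,-0.7,2],"yaw":-0.04,"fingers":1}
    - {"linear":[8,-1.4,4],"yaw":-0.04,"fingers":1}
    - {"linear":[12,-2.1,7],"yaw":-0.04,"fingers":1}
    - {"linear":[15,-2.6,10],"yaw":-0.04,"fingers":1}
    - {"linear":[15,-2.6,14],"yaw":-0.04,"fingers":1}
    - {"linear":[15,-2.6,18],"yaw":-0.04,"fingers":1}
    - {"linear":[15,-2.6,19],"yaw":-0.04,"fingers":1}
    - {"linear":[15,-2.6,19],"yaw":-0.04,"fingers":1}
    - {"linear":[15,-2.6,19],"yaw":-0.04,"fingers":1}

```text
clock: 13.45
eef_pos: [0.5417, -0.0403, 0.0376]
tcp_rot: [2.421, 1.999, 0.003]
ft_force: [0.6, -0.2, 0.4]
width: 0.0452
```

```bash
python3 st.py .539 -.0396 -.018 79.5
```

```text
13.45 [ 0.5417 -0.0403  0.0376] xang 79.09 [ 5.0e-04  2.5e-03 -1.0e+00] F [ 0.56 -0.23  0.43] 0.04519441370858527 j [ 0.36  0.48 -0.46  1.97  0.3   0.76 -0.47]
inc cm [ 0.02 -0.29  5.55] yaw -0.007
```

Call:
arm_command:
  increments:
    - {"linear":[0,-0.2,2],"yaw":0,"fingers":1}
    - {"linear":[0,-0.2,4],"yaw":0,"fingers":1}
    - {"linear":[0,-0.2,5],"yaw":0,"fingers":1}
    - {"linear":[0,-0.2,5.3],"yaw":0,"fingers":1}
    - {"linear":[0,-0.2,5.5],"yaw":0,"fingers":1}
    - {"linear":[0,-0.2,5.5],"yaw":0,"fingers":1}

```text
clock: 14.05
eef_pos: [0.539, -0.0394, -0.0179]
tcp_rot: [2.421, 2.0, 0.002]
ft_force: [0.2, -0.5, -0.8]
width: 0.0451
```

Call:
arm_command:
  increments:
    - {"linear":[0,0,0.1],"yaw":0,"fingers":1}
    - {"linear":[0,0,0.1],"yaw":0,"fingers":-0.35}
    - {"linear":[0,0,0.1],"yaw":0,"fingers":-0.35}
    - {"linear":[0,0,0.1],"yaw":0,"fingers":-0.35}
    - {"linear":[0,0,0.1],"yaw":0,"fingers":-0.35}

```text
clock: 14.55
eef_pos: [0.5382, -0.0394, -0.0197]
tcp_rot: [2.422, 2.001, 0.0]
ft_force: [-0.6, 0.2, 0.0]
width: 0.0579
```

Call:
arm_command:
  increments:
    - {"linear":[0,0,-2],"yaw":0,"fingers":-0.35}
    - {"linear":[0,0,-4],"yaw":0,"fingers":-0.35}
    - {"linear":[0,0,-8],"yaw":0,"fingers":-0.35}
    - {"linear":[-2,0,-12],"yaw":0,"fingers":-0.35}
    - {"linear":[-5,0,-16],"yaw":0,"fingers":-0.35}
    - {"linear":[-8,0,-20],"yaw":0,"fingers":-0.35}
    - {"linear":[-9,0,-24],"yaw":0,"fingers":-0.35}
    - {"linear":[-9,0,-27],"yaw":0,"fingers":-0.35}
    - {"linear":[-9,0,-27],"yaw":0,"fingers":-0.35}
    - {"linear":[-9,0,-27],"yaw":0,"fingers":-0.35}

```text
clock: 15.55
eef_pos: [0.5211, -0.1277, 0.2505]
tcp_rot: [2.421, 2.0, 0.0]
ft_force: [-0.2, 0.7, -1.1]
width: 0.059
```

```bash
python3 st.py; python3 - <<'E'
from h import *
import pickle
c,im=grab('wrist','w6.png'); pickle.dump(c,open('w6.pkl','wb'))
E
python3 st.py .50 .09 .30 77
```

```text
15.55 [ 0.5211 -0.1277  0.2505] xang 79.12 [-4.e-04  9.e-04 -1.e+00] F [-0.17  0.66 -1.07] 0.05897151058245443 j [ 0.59  0.23 -0.52  1.76  0.12  1.19 -0.15]
15.6 [ 0.5204 -0.1275  0.2494] xang 79.14 [-2.0e-04 -1.4e-03 -1.0e+00] F [-0.25  0.48 -0.68] 0.05862729593313555 j [ 0.59  0.23 -0.52  1.76  0.12  1.19 -0.15]
inc cm [20.97 -6.11 -5.05] yaw 0.037
```

Call:
arm_command:
  increments:
    - {"linear":[4,-1,-3],"yaw":0,"fingers":-0.35}
    - {"linear":[8,-2,-5],"yaw":0,"fingers":-0.35}
    - {"linear":[12,-3.5,-5],"yaw":0,"fingers":-0.35}
    - {"linear":[16,-5,-5],"yaw":0.04,"fingers":-0.35}
    - {"linear":[20,-6,-5],"yaw":0.04,"fingers":-0.35}
    - {"linear":[21,-6,-5],"yaw":0.04,"fingers":-0.35}
    - {"linear":[21,-6,-5],"yaw":0.04,"fingers":-0.35}
    - {"linear":[21,-6,-5],"yaw":0.04,"fingers":-0.35}

```text
clock: 16.4
eef_pos: [0.5017, 0.0883, 0.299]
tcp_rot: [-2.462, -1.95, 0.004]
ft_force: [-0.0, -0.9, -0.9]
width: 0.0588
```

```bash
python3 st.py; python3 - <<'E'
from h import *
import pickle
c,im=grab('wrist','w7.png'); pickle.dump(c,open('w7.pkl','wb'))
a=cv2.imread('pics/w6.png');b=cv2.imread('pics/w7.png')
cv2.imwrite('pics/m7.png',np.hstack([cv2.resize(a[:300,130:400],None,fx=.9,fy=.9),b[:270]]) if 0 else np.vstack([a[:280],b[:320]]))
E
```

```text
16.4 [0.5017 0.0883 0.299 ] xang 76.75 [-0.0015 -0.002  -1.    ] F [-0.   -0.91 -0.86] 0.05882562480097598 j [ 0.32  0.17 -0.66  1.73  0.11  1.28 -0.59]
```

View pics/m7.png

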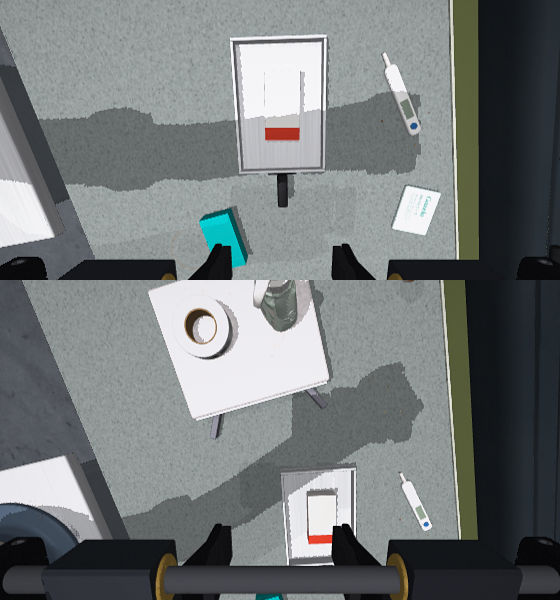

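Picture 10: the carton lies flat in the tray. In the lower view the riser deck has its front corners at about (196,138) and (329,100) and its left-back corner at (149,12). Fitting its edges numerically.

```bash
python3 - <<'E'
from h import *
import pickle
c=pickle.load(open('w7.pkl','rb'))
im=cv2.imread('pics/w7.png'); g=cv2.cvtColor(im,cv2.COLOR_BGR2GRAY)
for u in (215,250,290): v0=int(138-(u-196)*38/133); print(u,v0-6,g[v0-6:v0+12,u].tolist())
for v in (30,60,100): u0=int(149+(v-12)*47/126); print(v,u0-6,g[v,u0-6:u0+8].tolist())
for v in (60,80): u0=int(329-(100-v)*.17); print('R',v,u0-14,g[v,u0-14:u0+10].tolist())
E
```

```text
215 126 [239, 239, 239, 240, 238, 225, 196, 217, 241, 206, 137, 141, 146, 152, 152, 152, 152, 152]
250 116 [239, 239, 239, 240, 239, 227, 212, 231, 239, 199, 139, 142, 143, 144, 151, 152, 142, 147]
290 105 [239, 239, 239, 240, 236, 210, 208, 243, 218, 125, 141, 140, 145, 144, 141, 149, 151, 150]
30 149 [151, 153, 146, 140, 147, 224, 236, 235, 234, 234, 234, 234, 234, 234]
60 160 [153, 152, 152, 129, 144, 237, 239, 237, 236, 236, 236, 236, 236, 237]
100 175 [153, 156, 152, 154, 233, 240, 239, 238, 238, 238, 238, 238, 238, 239]
R 60 308 [237, 237, 237, 237, 237, 237, 237, 237, 237, 237, 238, 239, 232, 166, 87, 96, 103, 106, 156, 148, 145, 145, 157, 155]
R 80 311 [238, 238, 238, 238, 238, 238, 238, 238, 238, 238, 238, 238, 239, 231, 207, 94, 100, 101, 99, 96, 145, 147, 135, 135]
```

```bash
python3 - <<'E'
from h import *
import pickle
c=pickle.load(open('w7.pkl','rb'))
P=lambda L,z=.058:np.array([ray(c,u,v,z)[:2] for u,v in L])
F=P([(215,131.7),(250,121.7),(290,110)]);Fb=P([(215,135.4),(250,125.3),(290,113.4)],.046)
L=P([(153.7,30),(164.6,60),(178.7,100)]);Rr=P([(320.7,60),(325,80)])
an=lambda d:np.degrees(np.arctan2(d[1],d[0]))
print('front',an(F[2]-F[0]),an(Fb[2]-Fb[0]),'left',an(L[0]-L[2]),'right',an(Rr[0]-Rr[1]))
for th in (an(F[2]-F[0])+90,):
    for t in (th,):
        x=np.array([np.cos(np.radians(t)),np.sin(np.radians(t))]);y=np.array([-x[1],x[0]])
        f=(F@x).mean();fb=(Fb@x).mean();l=(L@y).mean();r=(Rr@y).mean()
        print(t,'f',f,fb,'width',l-r); o=x*(f+.08)+y*(l+r)/2; print('riser',o,'left-only',x*(f+.08)+y*(l-.1))
# tray from w6
c=pickle.load(open('w6.pkl','rb'))
q=np.array([ray(c,u,v,.028)[:2] for u,v in [(231,39),(327,35.5),(325,172),(240,174)]]); print(q,[np.linalg.norm(q[i]-q[i-1]) for i in range(4)])
ax=(q[0]+q[1]-q[2]-q[3]);print('tray',q.mean(0),an(ax))
E
```

```text
front 2.198927664444292 2.44992914695571 left 92.46276698833057 right 92.1346766397503
92.1989276644443 f 0.1518022583145119 0.14726582461640517 width 0.19750209551886017
riser [0.48643348 0.25065085] left-only [0.48768151 0.25069877]
[[ 0.49298747  0.05313459]
 [ 0.60988243  0.03466431]
 [ 0.58259039 -0.13233005]
 [ 0.46570056 -0.11279264]] [np.float64(0.1681559419410327), np.float64(0.11834518984185799), np.float64(0.16920984635857958), np.float64(0.11851136167792817)]
tray [ 0.53779021 -0.03933095] 80.68978313149235
```

Riser: origin about (0.4865, 0.251), heading 92.3°. Tray: origin about (0.539, −0.0385), heading 80.5°, so grip (0.521, −0.147). Going to the grip block.

```bash
python3 st.py .5208 -.147 .08 80.5
```

```text
16.45 [0.5019 0.0878 0.2992] xang 76.68 [-0.0014 -0.0016 -1.    ] F [-0.37 -0.35 -0.22] 0.05918369528409323 j [ 0.32  0.17 -0.66  1.73  0.11  1.28 -0.59]
inc cm [-22.38   7.29  21.94] yaw -0.067
```

Call:
arm_command:
  increments:
    - {"linear":[-4,1.3,0],"yaw":0,"fingers":0.2}
    - {"linear":[-8,2.6,0],"yaw":0,"fingers":0.2}
    - {"linear":[-12,4,0],"yaw":-0.03,"fingers":0.2}
    - {"linear":[-16,5.3,2],"yaw":-0.067,"fingers":0.2}
    - {"linear":[-20,6.6,6],"yaw":-0.067,"fingers":0.2}
    - {"linear":[-22.4,7.3,10],"yaw":-0.067,"fingers":0.2}
    - {"linear":[-22.4,7.3,14],"yaw":-0.067,"fingers":0.2}
    - {"linear":[-22.4,7.3,18],"yaw":-0.067,"fingers":0.2}
    - {"linear":[-22.4,7.3,20],"yaw":-0.067,"fingers":0.2}
    - {"linear":[-22.4,7.3,20],"yaw":-0.067,"fingers":0.2}

```text
clock: 17.45
eef_pos: [0.5184, -0.1466, 0.0967]
tcp_rot: [-2.393, -2.025, 0.008]
ft_force: [-0.8, 0.2, 0.4]
width: 0.0347
```

```bash
python3 st.py .5208 -.147 -.020 80.5
```

```text
17.45 [ 0.5184 -0.1466  0.0967] xang 80.48 [ 2.0e-04 -7.9e-03 -1.0e+00] F [-0.76  0.24  0.38] 0.03468520927490308 j [ 0.57  0.4  -0.47  1.92  0.23  0.88 -0.18]
inc cm [ 0.    0.34 11.66] yaw -0.0
```

Call:
arm_command:
  increments:
    - {"linear":[0,0.2,2],"yaw":0,"fingers":0.2}
    - {"linear":[0,0.2,4],"yaw":0,"fingers":0.2}
    - {"linear":[0,0.2,6],"yaw":0,"fingers":0.2}
    - {"linear":[0,0.2,7],"yaw":0,"fingers":0.2}
    - {"linear":[0,0.2,7],"yaw":0,"fingers":0.2}

```text
clock: 17.95
eef_pos: [0.5234, -0.1461, 0.03]
tcp_rot: [-2.396, -2.031, 0.002]
ft_force: [-1.0, 0.3, -1.1]
width: 0.0347
```

```bash
python3 st.py .5208 -.147 -.020 80.5
```

```text
17.95 [ 0.5234 -0.1461  0.03  ] xang 80.59 [-4.0e-04 -1.1e-03 -1.0e+00] F [-0.97  0.25 -1.15] 0.03472049112820671 j [ 0.53  0.49 -0.44  1.97  0.3   0.74 -0.24]
inc cm [-0.13 -0.24  5.  ] yaw 0.002
```

Call:
arm_command:
  increments:
    - {"linear":[-0.1,-0.2,1.5],"yaw":0,"fingers":0.2}
    - {"linear":[-0.1,-0.2,3],"yaw":0,"fingers":0.2}
    - {"linear":[-0.1,-0.2,4],"yaw":0,"fingers":0.2}
    - {"linear":[-0.1,-0.2,4.6],"yaw":0,"fingers":0.2}
    - {"linear":[-0.1,-0.2,4.8],"yaw":0,"fingers":0.2}
    - {"linear":[-0.1,-0.2,4.9],"yaw":0,"fingers":0.2}
    - {"linear":[-0.1,-0.2,4.9],"yaw":0,"fingers":1}
    - {"linear":[-0.1,-0.2,4.9],"yaw":0,"fingers":1}
    - {"linear":[-0.1,-0.2,4.9],"yaw":0,"fingers":1}
    - {"linear":[-0.1,-0.2,4.9],"yaw":0,"fingers":1}
  newtons: 10

```text
clock: 18.95
eef_pos: [0.5205, -0.1459, -0.0186]
tcp_rot: [-2.394, -2.033, 0.003]
ft_force: [-3.0, 0.5, 3.5]
width: 0.0141
```

Call:
arm_command:
  increments:
    - {"linear":[0,0,0],"yaw":0,"fingers":1}
    - {"linear":[0,0,0],"yaw":0,"fingers":1}
    - {"linear":[0,0,0],"yaw":0,"fingers":1}
  newtons: 50

```text
clock: 19.25
eef_pos: [0.5205, -0.1459, -0.0186]
tcp_rot: [-2.393, -2.034, 0.003]
ft_force: [-4.6, 0.1, 5.5]
width: 0.0137
```

```bash
python3 st.py
```

```text
19.25 [ 0.5205 -0.1459 -0.0186] xang 80.74 [-9.0e-04 -2.1e-03 -1.0e+00] F [-4.63  0.05  5.46] 0.013688218023321305 j [ 0.5   0.56 -0.4   2.    0.35  0.65 -0.29]
```

Call:
arm_command:
  increments:
    - {"linear":[0,0,-0.1],"yaw":0,"fingers":1}
    - {"linear":[0.3,-0.1,-0.1],"yaw":-0.01,"fingers":1}
    - {"linear":[0.7,-0.3,-0.1],"yaw":-0.02,"fingers":1}
    - {"linear":[1.2,-0.5,-0.1],"yaw":-0.033,"fingers":1}
    - {"linear":[1.7,-0.75,-0.1],"yaw":-0.046,"fingers":1}
    - {"linear":[2.2,-1.0,-0.1],"yaw":-0.06,"fingers":1}
    - {"linear":[2.7,-1.2,-0.1],"yaw":-0.073,"fingers":1}
    - {"linear":[3.2,-1.4,-0.1],"yaw":-0.086,"fingers":1}
    - {"linear":[3.7,-1.6,-0.1],"yaw":-0.1,"fingers":1}
    - {"linear":[4.0,-1.8,-0.1],"yaw":-0.11,"fingers":1}

```text
clock: 20.25
eef_pos: [0.5105, -0.1027, -0.0177]
tcp_rot: [2.278, 2.164, 0.001]
ft_force: [1.6, -1.3, -4.3]
width: 0.0135
```

```bash
python3 st.py .4991 -.0637 -.0176 92.3
```

```text
20.25 [ 0.5105 -0.1027 -0.0177] xang 87.05 [ 2.e-04  2.e-04 -1.e+00] F [ 1.59 -1.29 -4.3 ] 0.013472860558408885 j [ 0.46  0.54 -0.43  2.05  0.37  0.63 -0.28]
inc cm [ 3.84 -1.34 -0.01] yaw -0.092
```

Call:
arm_command:
  increments:
    - {"linear":[0.4,-0.15,0.05],"yaw":-0.01,"fingers":1}
    - {"linear":[0.8,-0.3,0.05],"yaw":-0.02,"fingers":1}
    - {"linear":[1.2,-0.45,0.05],"yaw":-0.03,"fingers":1}
    - {"linear":[1.6,-0.6,0.05],"yaw":-0.04,"fingers":1}
    - {"linear":[2.0,-0.75,0.05],"yaw":-0.05,"fingers":1}
    - {"linear":[2.5,-0.9,0.05],"yaw":-0.062,"fingers":1}
    - {"linear":[3.0,-1.1,0.05],"yaw":-0.075,"fingers":1}
    - {"linear":[3.4,-1.25,0.05],"yaw":-0.085,"fingers":1}
    - {"linear":[3.8,-1.35,0.05],"yaw":-0.092,"fingers":1}
    - {"linear":[3.8,-1.35,0.05],"yaw":-0.092,"fingers":1}

```text
clock: 21.25
eef_pos: [0.4985, -0.0637, -0.0183]
tcp_rot: [-2.175, -2.265, -0.0]
ft_force: [-0.5, 0.6, -4.2]
width: 0.0134
```

```bash
python3 st.py .4991 -.0637 -.0176 92.3; python3 - <<'E'
from h import *
import pickle
c,im=grab('wrist','w8.png'); pickle.dump(c,open('w8.pkl','wb')); t,b=grab('top','t8.png')
cv2.imwrite('pics/m8.png',np.vstack([im[:300],cv2.resize(b[180:280,190:377],(560,300),interpolation=cv2.INTER_CUBIC)])[:,:,::-1])
E
```

```text
21.25 [ 0.4985 -0.0637 -0.0183] xang 92.33 [ 8.e-04 -6.e-04 -1.e+00] F [-0.5   0.57 -4.16] 0.013363614220751064 j [ 0.41  0.52 -0.46  2.09  0.39  0.61 -0.28]
inc cm [-0.    0.06 -0.07] yaw 0.0
```

View pics/m8.png

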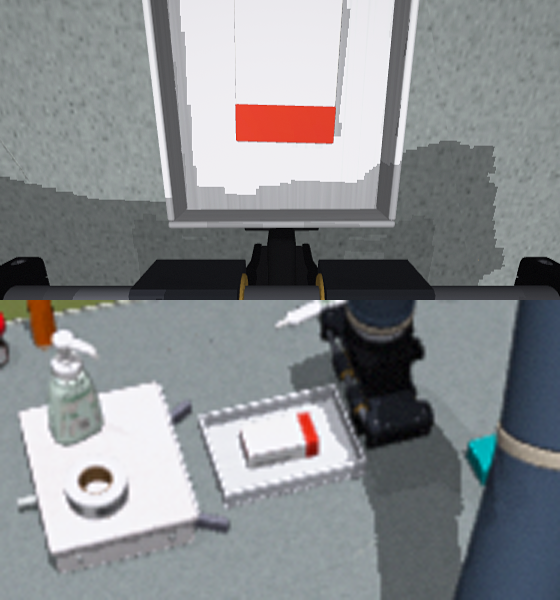

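Picture 11: the tray with the carton flat in it points into the riser mouth, near rim corners at wrist (170,227) and (397,221), and the top view shows it centred between the two lead-ins. Checking the tray's heading numerically.

```bash
python3 - <<'E'
from h import *
import pickle
c=pickle.load(open('w8.pkl','rb')); an=lambda d:np.degrees(np.arctan2(d[1],d[0]))
P=lambda u,v:ray(c,u,v,.028)[:2]
a,b=P(169,221),P(397,217.5); print('near',an(b-a),np.linalg.norm(b-a),(a+b)/2)
# side rims by gradient
g=cv2.cvtColor(cv2.imread('pics/w8.png'),cv2.COLOR_BGR2GRAY).astype(int)
L=[];Rr=[]
for v in range(20,140,20):
    r=g[v]; l=next(u for u in range(120,200) if r[u]>205); rr=next(u for u in range(430,360,-1) if r[u]>205); L.append(P(l-.5,v));Rr.append(P(rr+.5,v)); print(v,l,rr)
for S in (L,Rr):
    x,y=np.array(S).T; s=np.polyfit(y,x,1); print('side',90-np.degrees(np.arctan(s[0])),np.polyval(s,0.04))
    
# expected centreline x at y=.04
print('riser centre x at y=.04', .4865+(.04-.251)*np.cos(np.radians(92.3))/np.sin(np.radians(92.3)))
# riser from top view: deck edges & tray via same cam
E
```

```text
near 3.318107968628831 0.12052993860237318 [ 0.49859052 -0.03506202]
20 145 415
40 147 413
60 149 411
80 152 409
100 154 407
120 156 405
side 92.21899203092325 0.4343431189113292
side 93.18706873355141 0.5541091684992085
riser centre x at y=.04 0.4949746354320774
```

Tray heading is ~92.6° and within 1 mm of the centre line. Sliding in to the guides.

Call:
arm_command:
  increments:
    - {"linear":[0.4,0,0.03],"yaw":0,"fingers":1}
    - {"linear":[0.9,0,0.03],"yaw":0,"fingers":1}
    - {"linear":[1.4,0,0.03],"yaw":0,"fingers":1}
    - {"linear":[1.9,0,0.03],"yaw":0,"fingers":1}
    - {"linear":[2.4,0,0.03],"yaw":0,"fingers":1}
    - {"linear":[2.9,0,0.03],"yaw":0,"fingers":1}
    - {"linear":[3.4,0,0.03],"yaw":0,"fingers":1}
    - {"linear":[3.9,0,0.03],"yaw":0,"fingers":1}
    - {"linear":[4.4,0,0.03],"yaw":0,"fingers":1}
    - {"linear":[4.8,0,0.03],"yaw":0,"fingers":1}

```text
clock: 22.35
eef_pos: [0.4971, -0.0163, -0.0186]
tcp_rot: [-2.177, -2.265, -0.0]
ft_force: [0.3, -2.4, -3.0]
width: 0.0136
```

```bash
python3 st.py
```

```text
22.35 [ 0.4971 -0.0163 -0.0186] xang 92.25 [ 1.e-04 -0.e+00 -1.e+00] F [ 0.33 -2.41 -2.97] 0.013571631117056483 j [ 0.31  0.52 -0.46  2.1   0.39  0.6  -0.38]
```

Call:
arm_command:
  increments:
    - {"linear":[0.4,0,0.02],"yaw":0,"fingers":1}
    - {"linear":[0.8,0,0.02],"yaw":0,"fingers":1}
    - {"linear":[1.2,0,0.02],"yaw":0,"fingers":1}
    - {"linear":[1.6,0,0.02],"yaw":0,"fingers":1}
    - {"linear":[2.0,0,0.02],"yaw":0,"fingers":1}
    - {"linear":[2.4,0,0.02],"yaw":0,"fingers":1}
    - {"linear":[2.8,0,0.02],"yaw":0,"fingers":1}
    - {"linear":[3.1,0,0.02],"yaw":0,"fingers":1}
    - {"linear":[3.4,0,0.02],"yaw":0,"fingers":1}
    - {"linear":[3.7,0,0.02],"yaw":0,"fingers":1}
  newtons: 15

```text
clock: 23.35
eef_pos: [0.4958, 0.0198, -0.0186]
tcp_rot: [2.178, 2.264, -0.001]
ft_force: [0.3, -6.1, 1.8]
width: 0.0141
```

Call:
arm_command:
  increments:
    - {"linear":[0.1,0,0],"yaw":0,"fingers":1}
    - {"linear":[0.2,0,0],"yaw":0,"fingers":1}
    - {"linear":[0.3,0,0],"yaw":0,"fingers":1}
  newtons: 8

```text
clock: 23.65
eef_pos: [0.4957, 0.0225, -0.0186]
tcp_rot: [2.178, 2.263, -0.001]
ft_force: [0.5, -5.4, 2.8]
width: 0.0142
```

```bash
python3 st.py
```

```text
23.65 [ 0.4957  0.0225 -0.0186] xang 92.21 [-9.e-04  1.e-04 -1.e+00] F [ 0.46 -5.4   2.82] 0.014213839801856077 j [ 0.23  0.52 -0.46  2.1   0.4   0.6  -0.46]
```

Call:
arm_command:
  increments:
    - {"linear":[0.07,0,-0.03],"yaw":0,"fingers":1}
    - {"linear":[0.14,0,-0.03],"yaw":0,"fingers":1}
    - {"linear":[0.2,0,-0.03],"yaw":0,"fingers":1}

```text
clock: 23.95
eef_pos: [0.4953, 0.0254, -0.0186]
tcp_rot: [-2.177, -2.264, -0.0]
ft_force: [-0.5, -3.3, -2.5]
width: 0.0141
```

Call:
arm_command:
  increments:
    - {"linear":[0.1,0,0],"yaw":0,"fingers":1}
    - {"linear":[0.2,0,0],"yaw":0,"fingers":1}
    - {"linear":[0.3,0,0],"yaw":0,"fingers":1}

```text
clock: 24.25
eef_pos: [0.4952, 0.0284, -0.0186]
tcp_rot: [-2.177, -2.264, -0.0]
ft_force: [-0.3, -2.0, -2.4]
width: 0.0138
```

Call:
arm_command:
  increments:
    - {"linear":[0.1,0,0],"yaw":0,"fingers":1}
    - {"linear":[0.2,0,0],"yaw":0,"fingers":1}
    - {"linear":[0.3,0,0],"yaw":0,"fingers":1}

```text
clock: 24.55
eef_pos: [0.4952, 0.0312, -0.0185]
tcp_rot: [-2.177, -2.264, 0.0]
ft_force: [0.4, -1.8, -2.5]
width: 0.0143
```

Call:
arm_command:
  increments:
    - {"linear":[0.1,0,0],"yaw":0,"fingers":1}
    - {"linear":[0.2,0,0],"yaw":0,"fingers":1}
    - {"linear":[0.3,0,0],"yaw":0,"fingers":1}

```text
clock: 24.85
eef_pos: [0.4951, 0.0341, -0.0185]
tcp_rot: [2.178, 2.264, -0.0]
ft_force: [-0.2, -3.5, -2.3]
width: 0.0139
```

Call:
arm_command:
  increments:
    - {"linear":[0.1,0,0],"yaw":0,"fingers":1}
    - {"linear":[0.2,0,0],"yaw":0,"fingers":1}
    - {"linear":[0.3,0,0],"yaw":0,"fingers":1}

```text
clock: 25.15
eef_pos: [0.495, 0.0371, -0.0185]
tcp_rot: [2.178, 2.264, -0.0]
ft_force: [0.3, -2.2, -2.9]
width: 0.014
```

Call:
arm_command:
  increments:
    - {"linear":[0.1,0,0],"yaw":0,"fingers":1}
    - {"linear":[0.2,0,0],"yaw":0,"fingers":1}
    - {"linear":[0.3,0,0],"yaw":0,"fingers":1}

```text
clock: 25.45
eef_pos: [0.4948, 0.0393, -0.0185]
tcp_rot: [2.178, 2.264, -0.002]
ft_force: [-0.3, -4.6, -1.4]
width: 0.0139
```

Call:
arm_command:
  increments:
    - {"linear":[0.05,0,0],"yaw":0,"fingers":1}
    - {"linear":[0.1,0,0],"yaw":0,"fingers":1}

```text
clock: 25.65
eef_pos: [0.4946, 0.0398, -0.0185]
tcp_rot: [2.178, 2.263, -0.003]
ft_force: [-0.3, -5.5, -2.2]
width: 0.0139
```

```bash
python3 st.py
```

```text
25.65 [ 0.4946  0.0398 -0.0185] xang 92.19 [-1.6e-03 -8.0e-04 -1.0e+00] F [-0.29 -5.52 -2.17] 0.013852527183106075 j [ 0.2   0.52 -0.45  2.1   0.4   0.6  -0.5 ]
```

Call:
arm_command:
  increments:
    - {"linear":[0.05,0,0],"yaw":0,"fingers":1}
    - {"linear":[0.1,0,0],"yaw":0,"fingers":1}
    - {"linear":[0.1,0,0],"yaw":0,"fingers":1}

```text
clock: 25.95
eef_pos: [0.4946, 0.0402, -0.0185]
tcp_rot: [2.178, 2.262, -0.004]
ft_force: [0.1, -6.7, -1.5]
width: 0.0141
```

Force rises at ~2.2 N/mm from y ≈ 0.038 with no sideways force, so this is the buffer, with about 4 N of thrust. Let go and lift.

Call:
arm_command:
  increments:
    - {"linear":[0,0,0],"yaw":0,"fingers":0.2}
    - {"linear":[0,0,0],"yaw":0,"fingers":0.2}
    - {"linear":[0,0,0],"yaw":0,"fingers":0.2}
    - {"linear":[0,0,0],"yaw":0,"fingers":0.2}
    - {"linear":[0,0,-1],"yaw":0,"fingers":0.2}
    - {"linear":[0,0,-2.5],"yaw":0,"fingers":0.2}
    - {"linear":[0,0,-5],"yaw":0,"fingers":0.2}
    - {"linear":[-2,0,-9],"yaw":0,"fingers":0.2}
    - {"linear":[-6,0,-13],"yaw":0,"fingers":0.2}
    - {"linear":[-8,0,-16],"yaw":0,"fingers":0.2}

```text
clock: 26.95
eef_pos: [0.4979, -0.0394, 0.1438]
tcp_rot: [2.177, 2.263, 0.001]
ft_force: [0.9, -0.1, 0.7]
width: 0.035
```

Call:
arm_command:
  increments:
    - {"linear":[0,0,-2],"yaw":0,"fingers":0.2}
    - {"linear":[0,0,-2],"yaw":0,"fingers":0.2}
    - {"linear":[0,0,-2],"yaw":0,"fingers":0.2}

```text
clock: 27.25
eef_pos: [0.4978, -0.0376, 0.162]
tcp_rot: [2.177, 2.264, 0.001]
ft_force: [0.2, 0.1, -0.7]
width: 0.0352
```

```bash
python3 st.py; python3 - <<'E'
from h import *
import pickle
c,im=grab('wrist','w9.png'); pickle.dump(c,open('w9.pkl','wb')); t,b=grab('top','t9.png')
cv2.imwrite('pics/m9.png',np.vstack([im[:300],cv2.resize(b[180:280,190:377],(560,300),interpolation=cv2.INTER_CUBIC)])[:,:,::-1])
E
```

```text
27.25 [ 0.4978 -0.0376  0.162 ] xang 92.26 [-3.e-04  8.e-04 -1.e+00] F [ 0.24  0.06 -0.73] 0.03515623579632742 j [ 0.47  0.26 -0.57  1.95  0.17  0.98 -0.13]
```

View pics/m9.png

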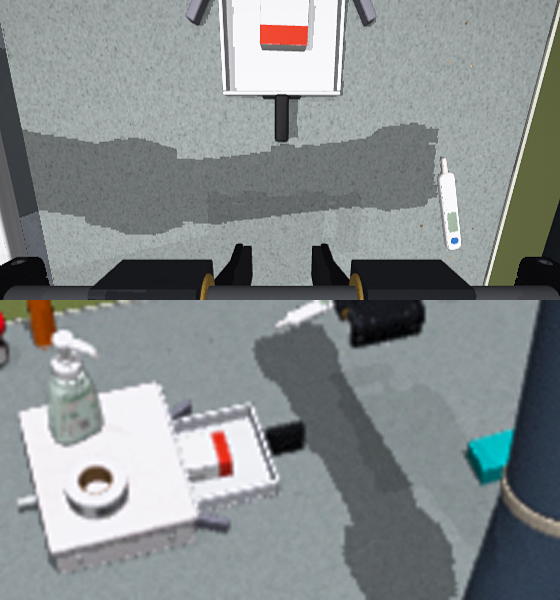

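Picture 12: the tray sits square between the lead-ins with the carton flat in it, gripper clear and bystanders unmoved; near rim at wrist row ~94. Checking the spring-back numerically.

```bash
python3 - <<'E'
from h import *
import pickle
c=pickle.load(open('w9.pkl','rb')); an=lambda d:np.degrees(np.arctan2(d[1],d[0]))
g=cv2.cvtColor(cv2.imread('pics/w9.png'),cv2.COLOR_BGR2GRAY); print(g[84:102,235].tolist(),g[84:102,325].tolist())
P=lambda u,v:ray(c,u,v,.028)[:2]
a,b=P(222,94.5),P(343.5,93); print(an(b-a),np.linalg.norm(b-a),(a+b)/2)
t=ray(c,282,141,.044); print('grip end',t)
E
```

```text
[253, 254, 254, 243, 192, 194, 186, 222, 252, 250, 201, 103, 142, 155, 167, 171, 180, 179] [249, 249, 249, 249, 249, 250, 237, 217, 248, 246, 214, 116, 108, 148, 157, 157, 154, 155]
2.961026438560655 0.12425401406693345 [0.49548761 0.06540508]
grip end [0.4966006  0.01934529 0.044     ]
```

The rim sits at y ≈ 0.065, where the last pressed pose (0.0402 + 0.025) puts it, so there is no noticeable spring-back. Tray x is ≈ −0.10 in the riser frame, about 1–2 mm off the centre line and under 1° off in heading. Handing in.

```bash
python3 -c "
from cell import env
print(env.hand_in(), env.get_obs()['clock'])"
```

```text
the job is handed in; nothing more can be done
the job is handed in; nothing more can be done
```

I laid the carton flat in the tray, turned the tray to line up with the riser, and slid it in by feel until it met the sprung buffer. I then let go, lifted clear and handed the job in at about 27 s; `hand_in()` gives no verdict.

- **Buffer contact:** The pushing force rose at about 2.2 N per mm from a sliding level of about 2.5 N. I stopped at 6.7 N in total, which is roughly 4 N on the buffer. I did not measure the thrust left after letting go.
- **Final position:** After release the tray was where I had pressed it to, to within about 2–3 mm. It sat about 1–2 mm off the bay's centre line and under 1° off its direction. The last picture showed the carton flat in the tray and the bottle and label roll in place; the mug was outside that crop.

**What failed or disagreed:**
- **Failed grasps:** The first two tries at the carton closed on nothing. The reported tool point lies about 35 mm below the real fingertips. I confirmed this with two cameras, and the third grasp, made that much lower, held.
- **Measured sizes:** Widths taken from the images were off by 1–3.5%.
- **Tray depth:** My estimate of −0.10 m in the riser frame is only good to a few millimetres, against the −0.11 m limit.

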